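Find the slide-dryer lane left on and release its key

ROBOT

A 6-joint arm with a two-finger parallel gripper is mounted at the origin on a cart in front of the work surface, level with it; the furniture and walls round the work are solid. World frame = base frame: x ahead of the robot, y to its left, z up, the work surface at z = 0. Lengths are in m, angles in rad, forces in N, time in s.
With the tool pointing down it reaches from about 0.15 to 0.775 m from the base axis. Payload 6.1 kg.
Tool frame: the origin (TCP) lies midway between the tips of the shut fingers; the grasp point (between the pads) lies 19 mm behind it; z points along the fingers, y is the line along which they close (so a half turn about z gives the same grasp; the last joint's range is limited). The gripper opens to 85 mm and grips with 20 to 120 N. Pads are 22 mm wide; open, the fingers measure 114 mm over their backs; the gripper's body (76 mm by 85 mm) begins 54 mm behind the grasp point. The pads swing forward as they close: fully open they stand 13 mm farther back than shut.
Start: joints at [-1.259, 0.126, -0.04, 1.405, 0, 1.571], TCP at [0.161, -0.5, 0.231] pointing down, gripper open.
Joint ranges: [-2.72, 2.72], [-0.95, 1.95], [-1.27, 1.35], [-1.78, 2.02], [-1.46, 1.47], [-3.14, 3.14]. Speed limits (rad/s): [2.39, 2.39, 3.01, 3.14, 3.14, 3.14].

INTERFACE

Orientations are given as a unit quaternion [x, y, z, w].
In Python, from cell import telemetry, read_camera, camera_model, job gives the robot as it stands.
- The arm moves only by the tool servo_tool, never from a script. Its arguments are lists of equal length, an entry for each row: "dp": the shift along the tool's x, y, z in m, a list of three; "turn": the turn about the tool's z in degrees; "grip": the closure, from 0 (fully open) to 1 (shut). A call has 1 to 8 rows; each row shifts and turns the commanded pose from where the row before left it, along the tool's axes as they then stand; what a row does not reach is not made up. A row lasts 1/8 s, in which the tool goes at most 62.5 mm and 10.7 degrees, less where a joint would pass 70% of its speed; a pose out of reach is approached as far as the arm can. A call is refused whole if a number of a shift passes 0.0625 or a number of a turn 10.7, either way. A call with a gripper value outside its range is refused whole. The fingers move at their own pace and stop on an object; the grip force is fixed at half the most. Time passes only in rows, so rows that do not move let the fingers close. It gives the time, the measured TCP pose, the force, the opening and the grip force at its end, in the units of the state.
- telemetry.sense(): the state, without advancing time (a new reading comes with each control period).
- read_camera(name): name is "scene" or "side" or "wrist"; returns (picture, depth): 400x640x3 uint8, red, green, blue; 400x640 float32, m along the optical axis (not along the pixel's ray), 0 where there is no reading.
- camera_model(name): a dict with "vertical_fov" (degrees; the focal length in pixels is half the picture's height over the tangent of half this angle, whatever the lens; pixels are square), "cx", "cy" (the principal point, pixels), "rvec" (rotation vector, rad) and "tvec" (3), from world to camera coordinates, as OpenCV has them; the wrist camera has in their place "tool_from_camera" (4x4, takes a point from camera to tool coordinates, whose origin is the TCP and whose axes are the flange's). Camera axes: x right, y down, z forward; pixel columns grow to the right and rows downward; lengths in m; the calibration is good to about 2 mm. The wrist camera is an equidistant fisheye: a pixel r from the principal point sees the ray r / f radians off the axis. A picture is of the moment at which its call begins: read the wrist's pose just before it. camera_model takes no time and is no camera call.
- job.sign_off(): hands the job in; it is judged then, once.
The state is a dict: "t": time; "joint_pos": joint angles; "joint_vel": joint speeds; "joint_efforts": joint torques, N m; "ee_pos": TCP position; "orientation": TCP orientation; "wrist_force": force on the tool from outside, world axes, zero at the start; "ft_torque": the same for the moment, N m; "grip_width": opening from 0.0 (shut) to 1.0 (fully open); "gripper_force": force on a finger pad.
Only numpy, scipy, OpenCV 4.12 (cv2) and the standard library are available. Lean on these libraries where they do the work, as an engineer would, in place of code of your own. Each camera call takes 0.05 s, during which the arm holds its last target. There are 200 camera calls.

TASK

One lane of the slide dryer was left switched on: of the four identical push-push keys along its front edge, one is latched down. Find out which (a light tap with a fingertip tells: the latched key stands lower and feels firm, the others yield softly), then press that key right down and let go, so that it springs up and all four keys stand up. Do not push any of the other three down so far that it latches, and leave the things standing round the dryer where they are.

Things in the scene. Friction and masses are not known exactly. Their poses are not given: they have to be found in the camera images.
- slide_dryer: White slide dryer, fixed flat case 190 mm deep (x), 272 mm wide (y), 42 mm high; origin at the centre of its underside on the worktop, z up, x away from the key side. Front strip (-x edge): four identical white keys in a row along y, at x = -62 mm, y = +90, +30, -30, -90 mm. Behind them four aluminium lane plates with glass slides, 47 mm high, rear lip 50 mm.
- key_place_1 (a point): Centre of the leftmost key place (y = +90 mm in the dryer's frame), at the height where the top of a key that is up stands: 54 mm above the worktop, 12 mm above the strip. Each cap is flat, 32 mm (x) by 26 mm (y), edges rounded 3 mm, in a thin black bezel 3 mm high. The latched key's top stands 4.7 mm below this point. Which place it is in is drawn anew each time.
- key_place_2 (a point): Centre of the second key place from the left (y = +30 mm), at the height of the top of a key that is up; all else as key_place_1.
- key_place_3 (a point): Centre of the third key place from the left (y = -30 mm), at the height of the top of a key that is up; all else as key_place_1.
- key_place_4 (a point): Centre of the rightmost key place (y = -90 mm), at the height of the top of a key that is up; all else as key_place_1.
- latched_key (a joint): Depth of the key that is latched at the start (its place is not told), m: 0 up, 0.0047 latched, 0.009 bottom stop. Moves straight down on a spring. Held on its catch it gives only from about 4.7 N; 7.5 N takes it down to the stop. Push it firmly on to the stop (about 9 N or more; short of about 0.008 it stays latched) and let go: it springs up. Pushed to the stop once more it would latch again.
- free_key_1 (a joint): Depth of one of the three other keys (its place is not told; the numbers do not follow the places), m: 0 up, 0.009 bottom stop. Spring: about 2 N to start it, 4.7 N at 0.0045, 6.5 N at 0.0075. Pushed less than 0.0075 it comes back up when let go; pushed on to the stop it latches at 0.0047.
- free_key_2 (a joint): Another of the three other keys; as free_key_1.
- free_key_3 (a joint): Another of the three other keys; as free_key_1.
- slide_box: Flat red slide box with a lid, 72 x 92 x 30 mm, origin at the centre of its underside; stands on the worktop to the left of the dryer. Leave alone.
- specimen_cup: Yellow specimen cup with a blue lid, 64 mm across, 84 mm high, origin at the centre of its underside; stands to the right of the key row. Leave alone.
- slide_stand: Blue slotted slide stand, 62 x 82 x 41 mm, origin at the centre of its underside; stands to the right of the dryer, behind the cup. Leave alone.
- marker_pen: Blue and white marker pen, 135 mm long along its y, 16 mm thick, origin at the middle of its underside; lies in front of the dryer, on the robot's side. Leave alone.

How it is judged:
By the outcome, as a careful person would: the job done as asked, in the order asked, and still so for the second after the job is handed in, with the robot touching nothing.
It also fails if it takes over 45 s, if anything falls off the work surface, if the arm or the gripper's body presses on something with over 40 N, if the wrist force passes 120 N, or if a joint passes its speed limit or range.

## Working session

There is one attempt and no reset: what is moved stays moved. The work goes in short steps, Python scripts to look and compute and a tool call to move; the robot and the scene stay as the last step left them, time stands still between calls to the robot, and variables do not carry over. Pictures are saved under pics/ and viewed, at most 10 in all, crops included, and the job is handed in when it is done.

Besides the shell and the picture viewer there is one more tool, called after "Emit:" as name(argument=value, ...), one argument or row to a line, values as JSON. servo_tool: Moves the arm, as the interface text tells. Its arguments: {"type":"object","properties":{"dp":{"type":"array"},"turn":{"type":"array"},"grip":{"type":"array"}},"required":["dp","turn","grip"]}

```bash
mkdir -p pics; cat > h.py <<'E'
import numpy as np, cv2
from cell import telemetry, read_camera, camera_model, job
def save(n,p): cv2.imwrite('pics/'+n,p[:,:,::-1])
def model(n):
    m=camera_model(n); f=200/np.tan(np.radians(m['vertical_fov'])/2)
    R=cv2.Rodrigues(np.array(m['rvec'],float))[0]; return m,f,R,np.array(m['tvec'],float).ravel()
def cloud(n,d):
    m,f,R,t=model(n); v,u=np.mgrid[:400,:640]
    P=np.stack([(u-m['cx'])/f*d,(v-m['cy'])/f*d,d],-1)
    return (P-t)@R
def ray(n,u,v,z):
    m,f,R,t=model(n); c=-R.T@t; r=R.T@np.array([(u-m['cx'])/f,(v-m['cy'])/f,1]); return c+r*(z-c[2])/r[2]
E
python3 - <<'E'
from h import *
s=telemetry.sense(); print(s['t'],s['ee_pos'],s['orientation'])
for n in('scene','side'):
    p,d=read_camera(n); save(n+'0.png',p); np.savez(n+'0.npz',p=p,d=d); m,f,R,t=model(n); print(n,f,-R.T@t,(d>0).mean())
E
```

```text
0.0 [ 0.16092798 -0.49928524  0.23054016] [ 9.87869412e-01  1.55284846e-01 -1.31900378e-04 -7.90482115e-04]
scene 436.81670090265493 [-0.01973593  0.35613324  0.80364004] 0.99623046875
side 422.31634746183823 [0.431763   0.95976687 0.58266969] 0.99599609375
```

View pics/scene0.png

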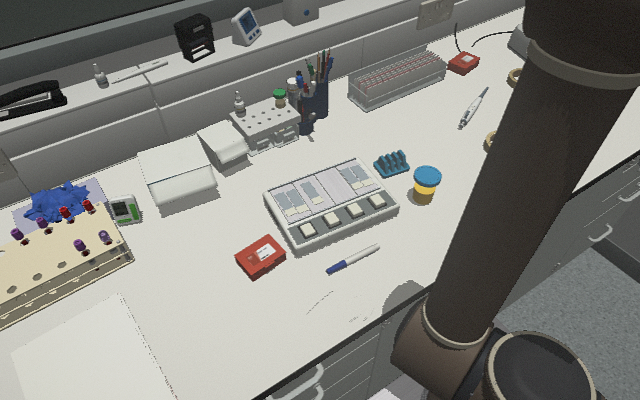

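View pics/side0.png

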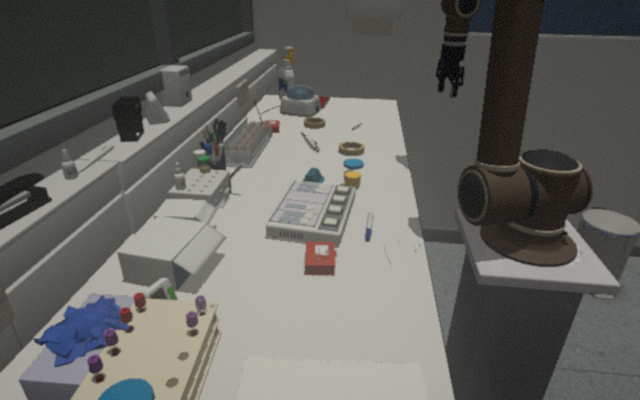

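Both views show the dryer with its key row. In the scene picture the keys are near (308,230), (332,219), (355,210) and (378,201), left to right. The cup is at (427,182) and the pen at (353,258).

```bash
python3 - <<'E'
from h import *
a=np.load('scene0.npz'); p,d=a['p'],a['d']; C=cloud('scene',d)
m,f,R,t=model('scene')
g=p.mean(2)
x0,y0=285,185
crop=p[y0:245,x0:400]; cv2.imwrite('pics/c.png',cv2.resize(crop[:,:,::-1],None,fx=6,fy=6,interpolation=cv2.INTER_CUBIC))
for (u,v) in [(308,230),(332,219),(355,210),(378,201)]:
    w=g[v-9:v+10,u-11:u+12]; th=cv2.threshold(w.astype(np.uint8),0,255,cv2.THRESH_OTSU)[1]
    n,l,s,c=cv2.connectedComponentsWithStats(th,connectivity=4); k=l[9,11]
    cu,cv_=c[k]+[u-11,v-9]; ys,xs=np.where(l==k); q=C[ys+v-9,xs+u-11]
    print(k,s[k],cu,cv_,ray('scene',cu,cv_,.054).round(4),'depth',np.median(q,0).round(4))
# strip / table heights
for z in [(300,300),(290,215)]: print(C[z[1],z[0]].round(4))
E
```

```text
2 [  3   2  15  13 117] 307.1025641025641 228.71794871794873 [0.494 0.055 0.054] depth [0.497  0.0537 0.0501]
3 [  3   2  15  12 111] 331.2072072072072 217.6216216216216 [ 0.4907 -0.0067  0.054 ] depth [ 0.49   -0.0066  0.0546]
3 [  3   2  16  12 108] 354.462962962963 208.13888888888889 [ 0.4845 -0.0665  0.054 ] depth [ 0.4842 -0.0664  0.0547]
4 [  3   2  15  11 103] 376.8543689320388 198.93203883495147 [ 0.4784 -0.1262  0.054 ] depth [ 0.4779 -0.1257  0.0548]
[0.3803 0.1464 0.0012]
[0.5531 0.0636 0.0481]
```

View pics/c.png

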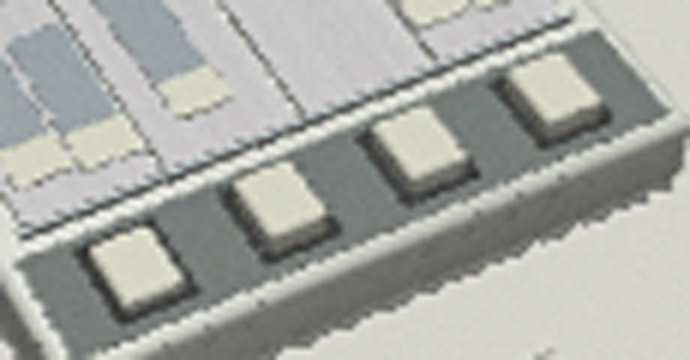

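Depth puts the leftmost cap about 4.6 mm lower than the others (0.0501 against about 0.0547), so key 1 is probably the latched one. The crop agrees, with its side walls showing shorter. I'll confirm that by tapping it. The plan is fingers shut, with tool y along the dryer's x so that the 29 x 22 mm tip fits on the 32 x 26 mm cap.

Emit:
servo_tool(
  dp=[
    [0, 0, 0],
    [0, 0, 0],
    [0, 0, 0],
    [0, 0, 0],
    [0, 0, 0],
    [0, 0, 0],
    [0, 0, 0],
  ],
  turn=[-9.5, -9.5, -9.5, -9.5, -9.5, -9.5, -9.5],
  grip=[1, 1, 1, 1, 1, 1, 1],
)

```text
t: 0.98
ee_pos: [0.161, -0.4994, 0.2308]
orientation: [0.739, 0.674, 0.0, -0.0]
wrist_force: [-0.2, -0.6, 0.3]
grip_width: 0.001
gripper_force: 0.0
```

Emit:
servo_tool(
  dp=[
    [0.0416, 0.02, 0],
    [0.0416, 0.02, 0],
    [0.0416, 0.02, 0],
    [0.0416, 0.02, 0],
    [0.0416, 0.02, 0],
    [0.0416, 0.02, 0],
    [0.0416, 0.02, 0],
  ],
  turn=[0, 0, 0, 0, 0, 0, 0],
  grip=[1, 1, 1, 1, 1, 1, 1],
)

```text
t: 1.85
ee_pos: [0.3293, -0.2222, 0.2311]
orientation: [0.741, 0.671, 0.0, -0.0]
wrist_force: [-0.1, 0.5, 0.2]
grip_width: -0.001
gripper_force: 0.0
```

Emit:
servo_tool(
  dp=[
    [0.0416, 0.02, 0],
    [0.0416, 0.02, 0],
    [0.0416, 0.02, 0],
    [0.0416, 0.02, 0],
    [0.0416, 0.02, 0],
    [0.0416, 0.02, 0],
    [0.0416, 0.02, 0],
    [0, 0, 0],
  ],
  turn=[0, 0, 0, 0, 0, 0, 0, 0],
  grip=[1, 1, 1, 1, 1, 1, 1, 1],
)

```text
t: 2.85
ee_pos: [0.4978, 0.0547, 0.2302]
orientation: [0.74, 0.673, -0.0, -0.001]
wrist_force: [-0.3, -0.8, 0.3]
grip_width: 0.004
gripper_force: 0.0
```

Emit:
servo_tool(
  dp=[
    [0, 0, 0.04],
    [0, 0, 0.04],
    [0, 0, 0.04],
    [0, 0, 0],
  ],
  turn=[0, 0, 0, 0],
  grip=[1, 1, 1, 1],
)

```text
t: 3.35
ee_pos: [0.494, 0.0515, 0.1086]
orientation: [0.741, 0.671, -0.003, -0.002]
wrist_force: [0.9, 0.4, 0.9]
grip_width: -0.006
gripper_force: 0.0
```

```bash
cat >> h.py <<'E'
from scipy.spatial.transform import Rotation
def wcloud(d,s):
    m=camera_model('wrist'); f=200/np.tan(np.radians(m['vertical_fov'])/2)
    v,u=np.mgrid[:400,:640]; x,y=u-m['cx'],v-m['cy']; r=np.hypot(x,y)+1e-9; th=r/f
    k=np.tan(np.minimum(th,1.4))/r
    P=np.stack([x*k*d,y*k*d,d],-1); T=np.array(m['tool_from_camera'])
    P=P@T[:3,:3].T+T[:3,3]
    return P@Rotation.from_quat(s['orientation']).as_matrix().T+s['ee_pos']
E
python3 - <<'E'
from h import *
s=telemetry.sense(); print(s['ee_pos'])
p,d=read_camera('wrist'); save('w.png',p); np.savez('w.npz',p=p,d=d,ee_pos=s['ee_pos'],orientation=s['orientation'])
E
```

```text
[0.49403534 0.05146735 0.10860234]
```

View pics/w.png

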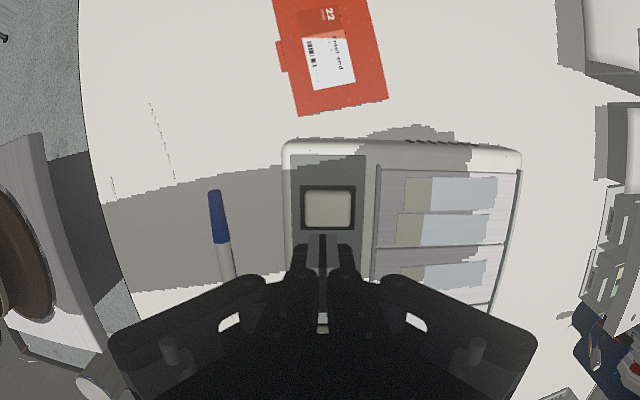

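The wrist picture shows key 1 at (327,207), just ahead of the shut fingertips. The red slide box lies beyond it at (335,50).

```bash
python3 - <<'E'
from h import *
a=np.load('w.npz'); p,d=a['p'],a['d']; C=wcloud(d,a)
g=p.mean(2).astype(np.uint8); w=g[184:232,300:357]
th=cv2.threshold(w,0,255,cv2.THRESH_OTSU)[1]; l=cv2.connectedComponents(th,connectivity=4)[1]
ys,xs=np.where(l==l[23,27]); q=C[ys+184,xs+300]; top=q[abs(q[:,2]-np.median(q[:,2]))<.002]
r=cv2.minAreaRect(np.c_[xs,ys].astype(np.float32)); print(r)
print(len(xs),np.median(q,0).round(4),(top[:,:2].min(0)+top[:,:2].max(0))/2,np.ptp(top,0))
print('strip',C[250,300],'table',C[140,250])
s=telemetry.sense(); R=Rotation.from_quat(s['orientation']).as_matrix(); print(s['ee_pos'])
tgt=np.append((top[:,:2].min(0)+top[:,:2].max(0))/2,.06); print('tool shift',R.T@(tgt-s['ee_pos']))
E
```

```text
((27.5, 24.5), (35.0, 45.0), 90.0)
1588 [0.4972 0.0547 0.0502] [0.49726742 0.0539902 ] [0.0324529  0.02755973 0.00393218]
strip [0.48434747 0.06026829 0.12353529] table [0.4383081  0.10353085 0.00132534]
[0.49561378 0.05170668 0.11081931]
tool shift [0.00247415 0.00156027 0.05081334]
```

The wrist view puts key 1 at (0.4972, 0.0545) with its top at about 0.050, which agrees with the scene camera. Next I'll go down slowly for the tap.

Emit:
servo_tool(
  dp=[
    [0.0025, 0.0015, 0.025],
    [0, 0, 0.024],
    [0, 0, 0],
    [0, 0, 0],
  ],
  turn=[0, 0, 0, 0],
  grip=[1, 1, 1, 1],
)

```text
t: 3.9
ee_pos: [0.4998, 0.0547, 0.0644]
orientation: [0.741, 0.671, 0.001, 0.001]
wrist_force: [0.8, 0.3, -0.1]
grip_width: -0.002
gripper_force: 0.0
```

Emit:
servo_tool(
  dp=[
    [0, 0, 0.002],
    [0, 0, 0.002],
    [0, 0, 0],
    [0, 0, 0],
  ],
  turn=[0, 0, 0, 0],
  grip=[1, 1, 1, 1],
)

```text
t: 4.4
ee_pos: [0.4986, 0.0548, 0.0584]
orientation: [0.741, 0.671, 0.0, -0.0]
wrist_force: [0.1, 0.0, -0.3]
grip_width: -0.0
gripper_force: 0.0
```

Emit:
servo_tool(
  dp=[
    [0, 0, 0.002],
    [0, 0, 0.002],
    [0, 0, 0],
    [0, 0, 0],
  ],
  turn=[0, 0, 0, 0],
  grip=[1, 1, 1, 1],
)

```text
t: 4.9
ee_pos: [0.4986, 0.0548, 0.0543]
orientation: [0.741, 0.671, -0.0, -0.0]
wrist_force: [-0.9, -0.0, 0.3]
grip_width: 0.0
gripper_force: 0.0
```

Emit:
servo_tool(
  dp=[
    [-0.0001, -0.001, 0.0015],
    [0, 0, 0.0015],
    [0, 0, 0],
    [0, 0, 0],
  ],
  turn=[0, 0, 0, 0],
  grip=[1, 1, 1, 1],
)

```text
t: 5.4
ee_pos: [0.4976, 0.0548, 0.0513]
orientation: [0.741, 0.671, -0.0, -0.0]
wrist_force: [0.4, -0.1, -0.1]
grip_width: 0.002
gripper_force: 0.0
```

Emit:
servo_tool(
  dp=[
    [0, 0, 0.001],
    [0, 0, 0.001],
    [0, 0, 0],
    [0, 0, 0],
  ],
  turn=[0, 0, 0, 0],
  grip=[1, 1, 1, 1],
)

```text
t: 5.9
ee_pos: [0.4977, 0.0548, 0.0494]
orientation: [0.741, 0.671, 0.0, 0.0]
wrist_force: [0.4, 0.0, 0.3]
grip_width: -0.004
gripper_force: 0.3
```

There is no force at 0.0494, where a key that is up would already be pushing back with about 4.7 N. So key 1 stands low. I'll go on until it touches.

Emit:
servo_tool(
  dp=[
    [0, 0, 0.0007],
    [0, 0, 0],
    [0, 0, 0],
  ],
  turn=[0, 0, 0],
  grip=[1, 1, 1],
)

```text
t: 6.28
ee_pos: [0.4977, 0.0548, 0.0488]
orientation: [0.741, 0.671, 0.0, 0.0]
wrist_force: [-1.0, 0.0, 4.5]
grip_width: -0.001
gripper_force: 1.8
```

Emit:
servo_tool(
  dp=[
    [0, 0, 0.0007],
    [0, 0, 0],
    [0, 0, 0],
  ],
  turn=[0, 0, 0],
  grip=[1, 1, 1],
)

```text
t: 6.65
ee_pos: [0.4977, 0.0548, 0.048]
orientation: [0.741, 0.671, 0.0, 0.0]
wrist_force: [-0.4, 0.3, 5.1]
grip_width: -0.001
gripper_force: 2.2
```

Contact came abruptly at 0.049 with a 4.5 N jump, so key 1 is the latched one. I'll press it to the stop at about 0.045.

Emit:
servo_tool(
  dp=[
    [0, 0, 0.0015],
    [0, 0, 0.0013],
    [0, 0, 0],
    [0, 0, 0],
  ],
  turn=[0, 0, 0, 0],
  grip=[1, 1, 1, 1],
)

```text
t: 7.15
ee_pos: [0.4977, 0.0548, 0.0455]
orientation: [0.741, 0.671, 0.0, 0.0]
wrist_force: [-2.1, -0.9, 7.4]
grip_width: -0.001
gripper_force: 3.9
```

Emit:
servo_tool(
  dp=[
    [0, 0, 0.0005],
    [0, 0, 0],
    [0, 0, 0],
  ],
  turn=[0, 0, 0],
  grip=[1, 1, 1],
)

```text
t: 7.52
ee_pos: [0.4978, 0.0548, 0.0451]
orientation: [0.741, 0.671, 0.0, 0.0]
wrist_force: [-1.9, 0.5, 8.5]
grip_width: -0.001
gripper_force: 4.2
```

Emit:
servo_tool(
  dp=[
    [0, 0, 0.0006],
    [0, 0, 0],
    [0, 0, 0],
  ],
  turn=[0, 0, 0],
  grip=[1, 1, 1],
)

```text
t: 7.9
ee_pos: [0.4978, 0.0548, 0.0446]
orientation: [0.741, 0.671, 0.0, 0.0]
wrist_force: [-2.6, -0.2, 9.4]
grip_width: -0.002
gripper_force: 4.7
```

Emit:
servo_tool(
  dp=[
    [0, 0, 0.0008],
    [0, 0, 0],
    [0, 0, 0],
  ],
  turn=[0, 0, 0],
  grip=[1, 1, 1],
)

```text
t: 8.28
ee_pos: [0.4978, 0.0548, 0.0444]
orientation: [0.741, 0.672, 0.0, 0.0]
wrist_force: [-5.1, 0.3, 13.6]
grip_width: 0.0
gripper_force: 6.9
```

At the stop: 13.6 N and no further travel. Now I'll let go and lift clear.

Emit:
servo_tool(
  dp=[
    [0, 0, -0.006],
    [0, 0, -0.02],
    [0, 0, -0.04],
    [0, 0, -0.03],
    [0, 0, 0],
    [0, 0, 0],
  ],
  turn=[0, 0, 0, 0, 0, 0],
  grip=[1, 1, 1, 1, 1, 1],
)

```text
t: 9.02
ee_pos: [0.4972, 0.0547, 0.1381]
orientation: [0.741, 0.672, -0.0, -0.0]
wrist_force: [0.1, 0.5, 0.9]
grip_width: -0.001
gripper_force: 0.0
```

Emit:
servo_tool(
  dp=[
    [-0.03, 0, -0.02],
    [-0.04, 0, -0.02],
    [-0.04, 0, 0],
    [-0.04, 0, 0],
    [0, 0, 0],
  ],
  turn=[0, 0, 0, 0, 0],
  grip=[1, 1, 1, 1, 1],
)

```text
t: 9.65
ee_pos: [0.4819, -0.0964, 0.1775]
orientation: [0.742, 0.67, -0.001, -0.001]
wrist_force: [0.4, -0.6, 0.3]
grip_width: -0.001
gripper_force: 0.0
```

```bash
python3 - <<'E'
from h import *
s=telemetry.sense(); print(s['t'],s['ee_pos'])
p,d=read_camera('scene'); save('s2.png',p); C=cloud('scene',d)
g=p.mean(2)
for (u,v) in [(307,228),(331,217),(354,208),(377,199)]:
    print(np.median(C[v-3:v+4,u-3:u+4].reshape(-1,3),0).round(4))
p,d=read_camera('wrist'); save('w2.png',p); np.save('w2.npy',d)
E
```

```text
9.65 [ 0.48187936 -0.09641108  0.17749578]
[0.4949 0.0545 0.0546]
[ 0.4925 -0.0071  0.0546]
[ 0.4843 -0.0651  0.0547]
[ 0.477  -0.1256  0.055 ]
```

View pics/s2.png

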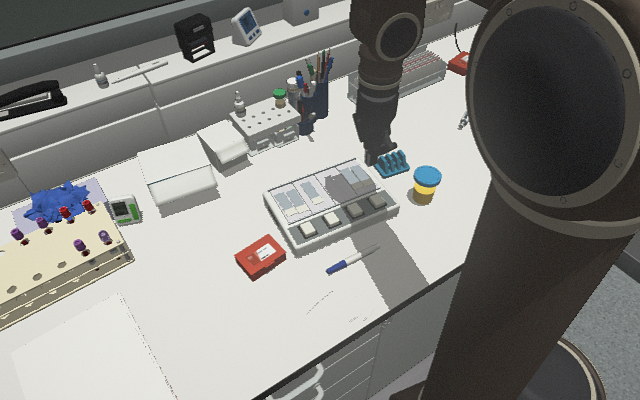

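The scene picture shows all four caps, from (307,228) to (377,199), now level at 0.0546–0.055. The box, cup, stand and pen are where they were, and the arm touches nothing.

```bash
python3 -c "
from h import *
print(job.sign_off())"
```

```text
the job is handed in; nothing more can be done
None
```

The leftmost key (place 1) was the latched one; I pressed it to its stop and let go, all four keys now stand up in the camera depth, nothing else was touched, and the job is handed in.

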